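# Uncap a pipe and stow its cap in the cap holder

## Robot

A 6-joint arm with a two-finger parallel gripper is mounted at the origin on the work surface. World frame = base frame: x ahead of the robot, y to its left, z up, the work surface at z = 0. Lengths are in m, angles in rad, forces in N, time in s.
With the tool pointing down it reaches from about 0.35 to 0.775 m from the base axis. Payload 7.3 kg.
Tool frame: the origin (TCP) lies between the finger pads; the fingertips stand 25 mm ahead of it and the grasp point (between the pads) lies 6 mm ahead of it; y points along the fingers, z is the direction in which the jaws open and shut, and the axes are right-handed (so a half turn about y gives the same grasp; the last joint's range is limited). The gripper opens to 92 mm and grips with 3 to 60 N. Pads are 19 mm wide; open, the fingers measure 130 mm over their backs; the gripper's body (75 mm by 190 mm) begins 47 mm behind the grasp point.
Start: joints at [-1.383, 0.342, 1.524, -0, 1.275, -0.146], TCP at [0.172, -0.496, 0.219] pointing down, gripper open.
Joint ranges: [-2.53, 2.53], [-0.77, 2.02], [0.04, 2.7], [-1, 4.14], [0.28, 2.66], [-3.11, 3.11]. Speed limits (rad/s): [2.57, 2.57, 3.14, 3.14, 3.14, 3.14].

## Interface

Orientations are given as [roll, pitch, yaw] about the fixed x, y, z axes, in that order (R = Rz(yaw) Ry(pitch) Rx(roll)).
In Python, from cell import sensors, read_camera, hand_in gives the robot as it stands. The module is installed in compiled form; this text tells all that it offers.
- The arm moves only by the tool send_rows, never from a script. Its argument "motion" is a list that holds one entry, the list of rows, each a list of 4 numbers: the shift along the tool's x, y, z in m, then the turn about the tool's y in degrees. In form: [[[tx, ty, tz, twist], ...]]. A call has 1 to 8 rows; each row is the pose to reach, as a shift and turn from the pose measured when the call began, along the tool's axes at that moment; what a row does not reach only later rows make up. A row lasts 1/10 s, in which the tool goes at most 50 mm and 8.59 degrees, less where a joint would pass 70% of its speed; a pose out of reach is approached as far as the arm can. A call with a gripper value outside its range is refused whole. "gripper" is the opening, from 0 (shut) to 1 (fully open), set as the call begins (left out, the last holds). The fingers move at their own pace and stop on an object; "grip_force" is the grip in N (left out, the last holds). Time passes only in rows, so rows that repeat a pose let the fingers close. It gives the time, the measured TCP pose, the force and the opening at its end, in the units of the state.
- sensors.observe(): the state, without advancing time (a new reading comes with each control period).
- read_camera(name): name is "side" or "top" or "wrist"; returns a dict with "frame" (480x640x3 uint8, red, green, blue), "fx", "fy", "cx", "cy" (pixels), "extrinsics" (4x4, takes a point from world to camera coordinates). Camera axes: x right, y up, looking along -z (the intrinsics and any distortion apply to the point x, -y, -z); pixel columns grow to the right and rows downward; lengths in m; the calibration is good to about 2 mm. A picture is of the moment at which its call begins. There is no depth.
- hand_in(): hands the job in, once; it reports no verdict.
The state is a dict: "time": time; "qpos": joint angles; "qvel": joint speeds; "joint_efforts": joint torques, N m; "tool_pos": TCP position; "tool_rot": TCP orientation; "contact_force": force on the tool from outside, world axes, zero at the start; "torque": the same for the moment, N m; "opening": finger opening in m.
Only numpy, scipy, OpenCV 4.12 (cv2) and the standard library are available. Lean on these libraries where they do the work, as an engineer would, in place of code of your own. Each camera call takes 0.05 s, during which the arm holds its last target.

## Task

Open the pipe with the green cap for inspection: lift its loose cap straight off, leaving the pipe standing where it is, and set the cap, open side down, into the holder with the green trim. Then press the cap down, pushing the holder's stiff pad down with it, until it is fully home against the stop, and leave it there. Leave the other two pipes and the yellow cap alone, and do not push the green holder's pad down without the cap.

Things in the scene. Friction and masses are not known exactly. Their poses are not given: they have to be found in the camera images.
- green_cap: Loose green plastic pipe cap, 35 g: round skirt 50 mm outside, 45 mm inside, 24 mm high (open below, 20 mm deep), with a solid round grip hub on top, 32 mm diameter, 18 mm high; 42 mm in all. Origin: centre of the skirt's lower rim, z up through the hub (shoulder at 24 mm, hub top at 42 mm). It starts over the green pipe's upper end, origin 80 mm above the table.
- green_pipe: The dark steel pipe piece that wears the green cap, standing loose and upright on the table: 42 mm outside diameter, 100 mm high, about 0.4 kg. Origin: centre of its underside; z is its axis.
- yellow_pipe: A second pipe piece of the same size, wearing a yellow cap. To be left alone. Origin: centre of its underside.
- yellow_cap: Yellow cap of the same shape as the green one, sitting on the yellow pipe. To be left alone. Origin: centre of the skirt's lower rim.
- open_pipe: A third pipe piece of the same size without a cap. To be left alone. Origin: centre of its underside.
- green_holder: Fixed cap holder with green trim: aluminium block 84 x 84 x 40 mm high, round pocket 56 mm wide in its top. A black pad is the pocket's floor, 12 mm below the block's top at the start, 20 mm when at its stop. A cap fully home has its hub top 22 mm above the block. Origin: centre of the underside, z up. A like holder with yellow trim nearby is not used.
- green_mouth (a point): Centre of the green holder's pocket, level with the block's top, 40 mm above the table.
- green_pad (a joint): How far the green holder's black pad has been pushed down: 0 at the start (up), 0.008 m at the stop. It slides stiffly (about 8 N of push) and stays where it is left.
Things that resemble listed ones, but are neither listed nor needed, are in the scene too. Several things have the shape of the green_cap; the one meant has the colours described above.

How it is judged:
By the outcome, as a careful person would: the job done as asked, in the order asked, and still so for the second after the job is handed in, with the robot touching nothing.
It also fails if it takes over 53 s, if anything falls off the work surface, if the arm or the gripper's body presses on something with over 40 N, if the wrist force passes 120 N, or if a joint passes its speed limit or range.

## Working session

There is one attempt and no reset: what is moved stays moved. The work goes in short steps, Python scripts to look and compute and a tool call to move; the robot and the scene stay as the last step left them, time stands still between calls to the robot, and variables do not carry over. Pictures are saved under pics/ and viewed, and the job is handed in when it is done.

Besides the shell and the picture viewer there is one more tool, called after "Call:" by a JSON object that holds its "fn" and its "kwargs", one argument or row to a line. send_rows: Moves the arm, as the interface text tells. Its arguments: {"type":"object","properties":{"motion":{"type":"array"},"gripper":{"type":"number"},"grip_force":{"type":"number"}},"required":["motion"]}

```bash
mkdir -p pics; python3 - <<'E'
from cell import sensors, read_camera
import cv2,numpy as np,pickle
o=sensors.observe(); print(o)
d={}
for n in ["side","top","wrist"]:
    c=read_camera(n); d[n]=c; cv2.imwrite(f"pics/{n}0.png",c["frame"][:,:,::-1]); print(n,{k:v for k,v in c.items() if k!="frame"})
pickle.dump(d,open("c0.pkl","wb"))
E
```

```text
{'time': 0.0, 'qpos': array([-1.38301083e+00,  3.42706674e-01,  1.52499157e+00, -3.61600828e-06,
        1.27544302e+00, -1.46006210e-01]), 'qvel': array([-2.64746281e-05, -1.68179300e-03,  1.12574355e-04, -1.20643817e-05,
        1.23752085e-03,  1.23835393e-05]), 'joint_efforts': array([ 1.15407292e-03, -4.31245351e+01, -2.44221497e+01,  7.18621491e-02,
        5.59580291e-02, -1.23107361e-04]), 'tool_pos': array([ 0.17194183, -0.49559864,  0.2180622 ]), 'tool_rot': array([-1.57232896e+00,  2.21883087e-04, -2.80780006e+00]), 'contact_force': array([-0.17458805,  0.43453564, -0.22787975]), 'torque': array([-0.02398055,  0.01170436,  0.03194237]), 'opening': 0.09177286205874322}
side {'fx': 443.66151966057225, 'fy': 443.66151966057225, 'cx': 317.16988333457795, 'cy': 242.32249007727765, 'extrinsics': array([[ 9.46825042e-01, -3.21748420e-01, -5.42278173e-04,
        -5.53259586e-01],
       [ 2.04738100e-01,  6.01191103e-01,  7.72432241e-01,
        -1.24897770e-01],
       [-2.48202840e-01, -7.31469214e-01,  6.35096952e-01,
        -8.31806939e-01],
       [ 0.00000000e+00,  0.00000000e+00,  0.00000000e+00,
         1.00000000e+00]])}
top {'fx': 468.74467746858073, 'fy': 468.74467746858073, 'cx': 314.64465617557727, 'cy': 239.59789448982968, 'extrinsics': array([[ 0.08876016, -0.99605005, -0.00243399, -0.09292516],
       [ 0.97516898,  0.08640112,  0.20391248, -0.54774171],
       [-0.20289673, -0.02047286,  0.9789861 , -0.92385631],
       [ 0.        ,  0.        ,  0.        ,  1.        ]])}
wrist {'fx': 337.83558904190414, 'fy': 337.83558904190414, 'cx': 320.91190151922876, 'cy': 237.93549479064652, 'extrinsics': array([[ 0.32892031, -0.94435681,  0.00128399, -0.52515886],
       [ 0.90599285,  0.31517392, -0.28256388,  0.03674884],
       [ 0.26643644,  0.09410428,  0.95924763, -0.38941471],
       [ 0.        ,  0.        ,  0.        ,  1.        ]])}
```

View pics/side0.png

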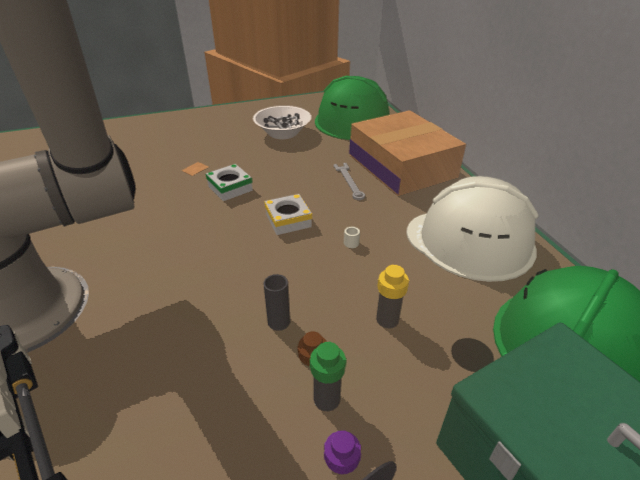

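View pics/top0.png

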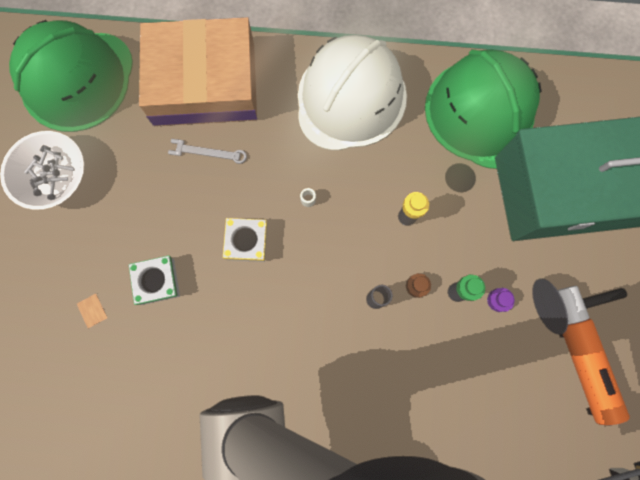

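View pics/wrist0.png

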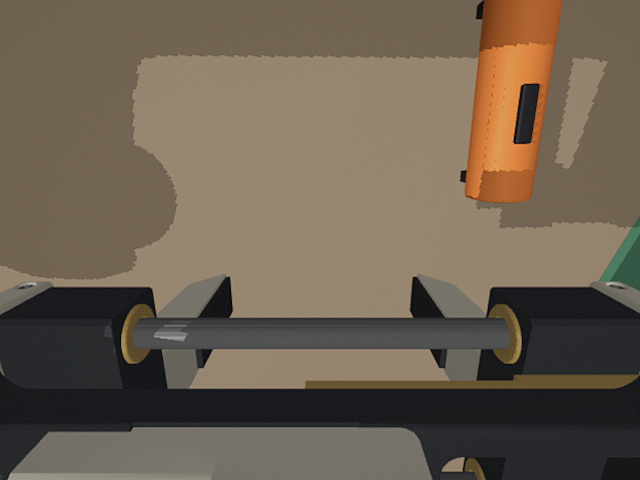

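Candidates (top image): green cap on a pipe (471,288), purple cap (502,300), brown cap (419,286) and yellow cap (415,206). The green helmets are at (485,105) and (70,75). By the description I want (471,288), which is (328,360) in the side image. Next I'll check it in close crops.

```bash
python3 - <<'E'
import cv2
t=cv2.imread("pics/top0.png"); s=cv2.imread("pics/side0.png")
def cr(i,x,y,w,h,k): return cv2.resize(i[y:y+h,x:x+w],None,fx=k,fy=k,interpolation=cv2.INTER_CUBIC)
a=cr(t,440,260,90,60,6); cv2.imwrite("pics/a.png",a)      
b=cr(s,290,320,100,150,4); c=cr(s,190,150,75,60,5)
cv2.imwrite("pics/b.png",b); cv2.imwrite("pics/c.png",c)
cv2.imwrite("pics/d.png",cr(t,120,245,70,70,8))
E
```

```text
(no output)
```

View pics/a.png

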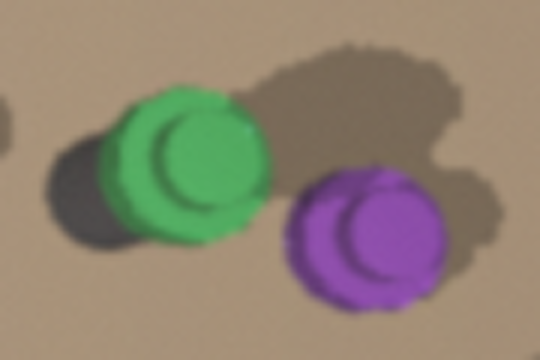

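View pics/b.png

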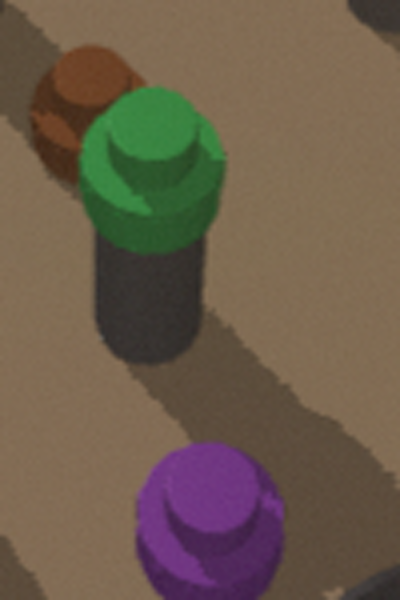

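View pics/c.png

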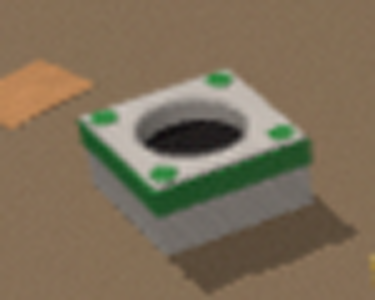

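View pics/d.png

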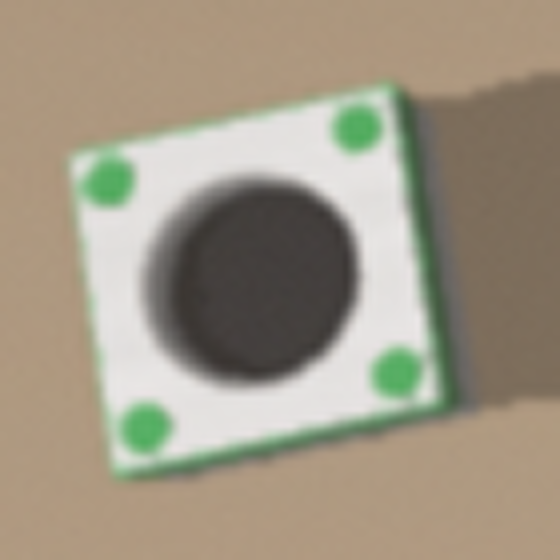

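```bash
cat > h.py <<'E'
import numpy as np
def plane(c,u,v,z):
    E=c["extrinsics"];R=E[:3,:3];t=E[:3,3]
    d=R.T@np.array([(u-c["cx"])/c["fx"],-(v-c["cy"])/c["fy"],-1]); o=-R.T@t
    return (o+d*(z-o[2])/d[2])
E
python3 - <<'E'
import pickle,numpy as np
from h import plane
from scipy.spatial.transform import Rotation as Ro
c=pickle.load(open("c0.pkl","rb"))
for n,z,t,s in [("cap",.122,(475.1,285.9),(328.1,350.4)),("holder",.04,(151.1,279.3),(228.0,174.8)),("purple",.042,(505.9,298.7),(342.5,442)),("brown",.042,(421,284),(312.5,338)),("yellow",.122,(418,202),(395,272)),("open",.1,(381,294),(276,282))]:
    a=plane(c["top"],*t,z)
    b=plane(c["side"],*s,z); print(n,a.round(4),b.round(4))
P=[plane(c["top"],120+X/8,245+Y/8,.04)[:2] for X,Y in [(109,182),(357,129),(397,372),(146,428)]]
print(np.array(P).round(4))
print(Ro.from_euler("xyz",[-1.57232896e+00,2.21883087e-04,-2.807800]).as_matrix().round(3))
E
```

```text
cap [ 0.4774 -0.3583  0.122 ] [ 0.4782 -0.3592  0.122 ]
holder [0.4425 0.2895 0.04  ] [0.4436 0.2912 0.04  ]
purple [ 0.4674 -0.4484  0.042 ] [ 0.4675 -0.4491  0.042 ]
brown [ 0.4823 -0.2725  0.042 ] [ 0.484  -0.2717  0.042 ]
yellow [ 0.634  -0.2425  0.122 ] [ 0.636 -0.247  0.122]
open [ 0.4483 -0.1834  0.1   ] [ 0.4487 -0.1844  0.1   ]
[[0.4634 0.33  ]
 [0.4831 0.2672]
 [0.4207 0.247 ]
 [0.4006 0.3097]]
[[-0.945 -0.     0.328]
 [-0.328  0.002 -0.945]
 [-0.    -1.    -0.002]]
```

Both cameras agree: the cap is at about (0.478,-0.359) and the holder at about (0.443,0.290). The crop shows the green hub and skirt on a dark pipe. Purple and brown are loose caps low on the table, about 90 mm either side. I'll move above the cap.

Call:
{"fn": "send_rows", "kwargs": {
  "motion": [
    [[-0.045,0,-0.004,0],[-0.09,0,-0.008,0],[-0.135,0,-0.012,0],[-0.18,0,-0.016,0],[-0.225,0,-0.02,0],[-0.27,0,-0.024,0],[-0.31,0,-0.027,0],[-0.334,0,-0.029,0]]
  ],
  "gripper": 1,
  "grip_force": 30
}}

```text
time: 0.95
tool_pos: [0.4805, -0.357, 0.2178]
tool_rot: [-1.573, 0.0, -2.806]
contact_force: [-0.3, -0.4, 0.3]
opening: 0.092
```

```bash
cat > look.py <<'E'
import sys,cv2,pickle
from cell import sensors, read_camera
o=sensors.observe(); print({k:v.round(4) if hasattr(v,'round') else v for k,v in o.items() if k in("time","tool_pos","tool_rot","contact_force","opening")})
tag=sys.argv[1]
for n in sys.argv[2:]:
    c=read_camera(n); cv2.imwrite(f"pics/{n}_{tag}.png",c["frame"][:,:,::-1]); pickle.dump(c,open(f"{n}_{tag}.pkl","wb"))
E
python3 look.py 1 wrist
```

```text
{'time': 0.95, 'tool_pos': array([ 0.4805, -0.357 ,  0.2178]), 'tool_rot': array([-1.5726e+00,  5.0000e-04, -2.8055e+00]), 'contact_force': array([-0.2917, -0.4337,  0.256 ]), 'opening': 0.09195887475987052}
```

View pics/wrist_1.png

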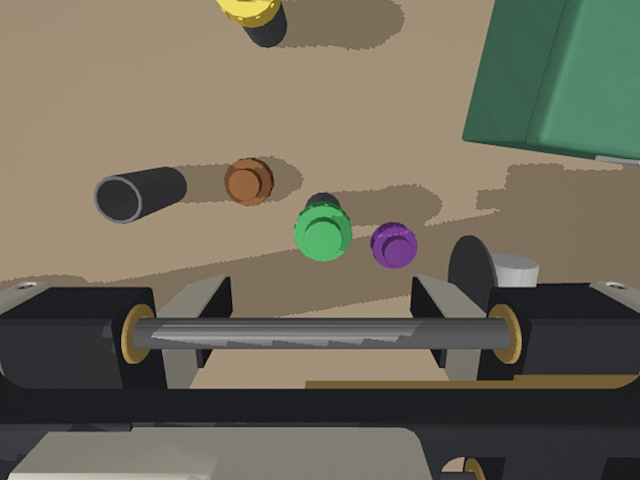

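The wrist view shows the green cap centred between the jaws, with its hub top near (323,238). I'll turn that into a position.

```bash
python3 - <<'E'
import cv2,pickle
from h import plane
c=pickle.load(open("wrist_1.pkl","rb")); print(plane(c,323,238,.122))
print(plane(c,340,238,.122))
i=cv2.imread("pics/wrist_1.png")[195:270,285:365]; cv2.imwrite("pics/w1c.png",cv2.resize(i,None,fx=7,fy=7,interpolation=2))
E
```

```text
[ 0.47934178 -0.35950419  0.122     ]
[ 0.48389416 -0.37248962  0.122     ]
```

View pics/w1c.png

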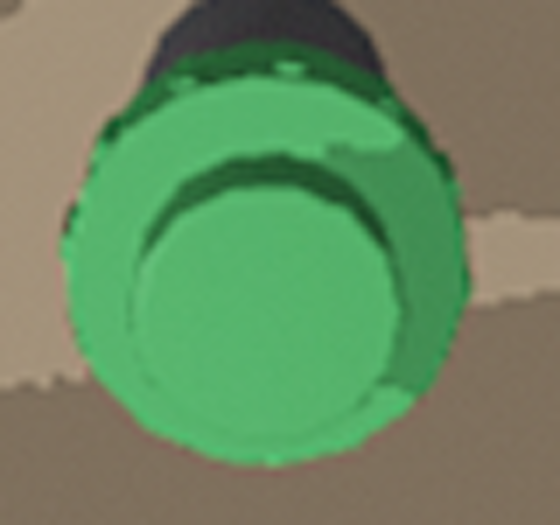

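The crop puts the hub centre at (322.5,239), which is about (0.478,-0.359) and agrees with the other views. I'll descend until the fingertips are just above the shoulder.

Call:
{"fn": "send_rows", "kwargs": {
  "motion": [
    [[0.003,0.02,0.001,0],[0.003,0.045,0.001,0],[0.003,0.066,0.001,0],[0.003,0.078,0.001,0],[0.003,0.085,0.001,0],[0.003,0.086,0.001,0]]
  ]
}}

```text
time: 1.6
tool_pos: [0.48, -0.3574, 0.1311]
tool_rot: [-1.574, 0.002, -2.804]
contact_force: [-0.0, -0.6, -0.0]
opening: 0.0919
```

```bash
python3 look.py 2 side wrist; python3 - <<'E'
import cv2
i=cv2.imread("pics/side_2.png")[290:430,260:400]; cv2.imwrite("pics/s2c.png",cv2.resize(i,None,fx=4,fy=4,interpolation=2))
E
```

```text
{'time': 1.6, 'tool_pos': array([ 0.48  , -0.3574,  0.1311]), 'tool_rot': array([-1.5737e+00,  1.7000e-03, -2.8042e+00]), 'contact_force': array([-0.0383, -0.5666, -0.0335]), 'opening': 0.0918652323110394}
```

View pics/s2c.png

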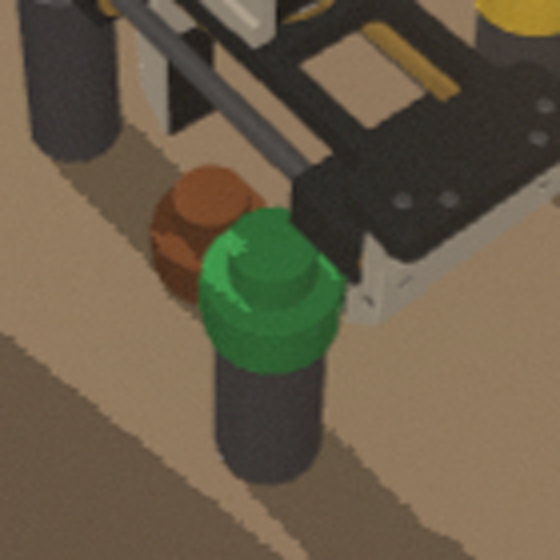

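View pics/wrist_2.png

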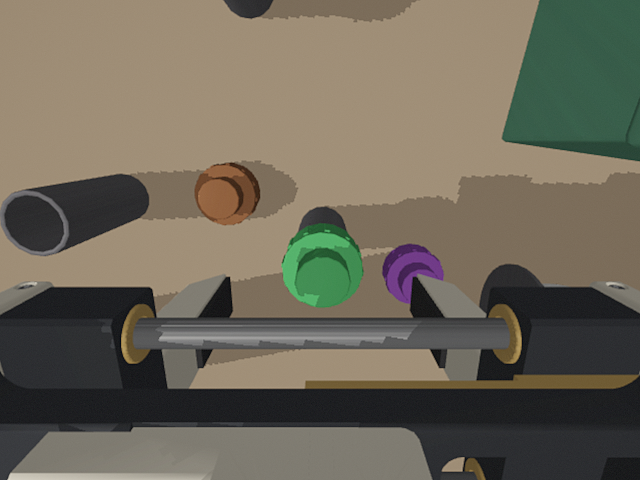

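```bash
python3 - <<'E'
import pickle,numpy as np
from scipy.spatial.transform import Rotation as Ro
from h import plane
p=np.array([.48,-.3574,.1311]);R=Ro.from_euler("xyz",[-1.5737,.0017,-2.8042]).as_matrix()
for n in("side","wrist"):
    c=pickle.load(open(f"{n}_2.pkl","rb"));E=c["extrinsics"]
    for nm,o in [("tip+",(0,.025,.046)),("tip-",(0,.025,-.046)),("tipc",(0,.025,0)),("tcp",(0,0,0))]:
        q=E[:3,:3]@(p+R@np.array(o))+E[:3,3]; u=c["cx"]-c["fx"]*q[0]/q[2]; v=c["cy"]+c["fy"]*q[1]/q[2]
        print(n,nm,u.round(1),v.round(1), "crop",((u-260)*4).round(),((v-290)*4).round())
c=pickle.load(open("wrist_2.pkl","rb"))
print(plane(c,323,277,.122), R.T@(plane(c,323,277,.122)-p))
E
```

```text
side tip+ 350.4 378.6 crop 362.0 354.0
side tip- 308.8 335.4 crop 195.0 182.0
side tipc 328.7 356.0 crop 275.0 264.0
side tcp 329.0 344.9 crop 276.0 220.0
wrist tip+ 395.3 267.8 crop 541.0 -89.0
wrist tip- 244.2 267.8 crop -63.0 -89.0
wrist tipc 319.8 267.8 crop 239.0 -89.0
wrist tcp 319.9 284.9 crop 239.0 -20.0
[ 0.48126471 -0.35881081  0.122     ] [-0.00071092  0.0090961   0.00177634]
```

The visible fingertips look higher than the stated 25 mm. I'll close partway to about 42 mm, still clear of the hub, and check their height before gripping.

Call:
{"fn": "send_rows", "kwargs": {
  "motion": [
    [[0.001,0,0.0015,0],[0.001,0,0.0015,0],[0.001,0,0.0015,0],[0.001,0,0.0015,0],[0.001,0,0.0015,0],[0.001,0,0.0015,0]]
  ],
  "gripper": 0.46
}}

```text
time: 2.3
tool_pos: [0.48, -0.3595, 0.1323]
tool_rot: [-1.572, 0.003, -2.804]
contact_force: [-0.0, 0.5, 0.3]
opening: 0.0483
```

```bash
python3 look.py 3 side wrist; python3 - <<'E'
import cv2
i=cv2.imread("pics/side_3.png")[290:430,260:400]; cv2.imwrite("pics/s3c.png",cv2.resize(i,None,fx=4,fy=4,interpolation=2))
i=cv2.imread("pics/wrist_3.png")[210:350,220:430]; cv2.imwrite("pics/w3c.png",cv2.resize(i,None,fx=3.5,fy=3.5,interpolation=2))
E
```

```text
{'time': 2.3, 'tool_pos': array([ 0.48  , -0.3595,  0.1323]), 'tool_rot': array([-1.5719e+00,  2.6000e-03, -2.8042e+00]), 'contact_force': array([-0.0235,  0.4667,  0.261 ]), 'opening': 0.04828408115531865}
```

View pics/s3c.png

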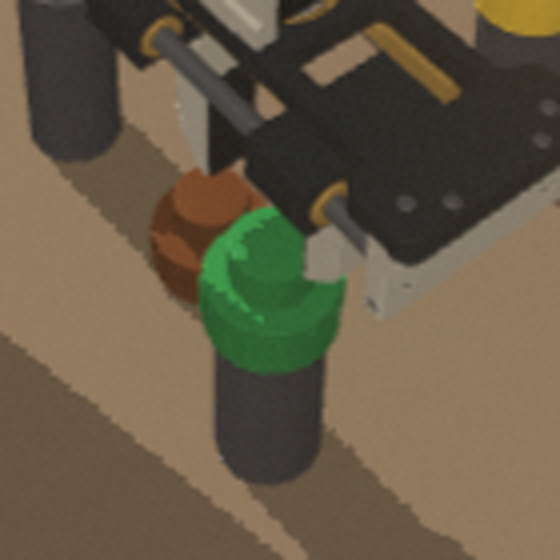

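View pics/w3c.png

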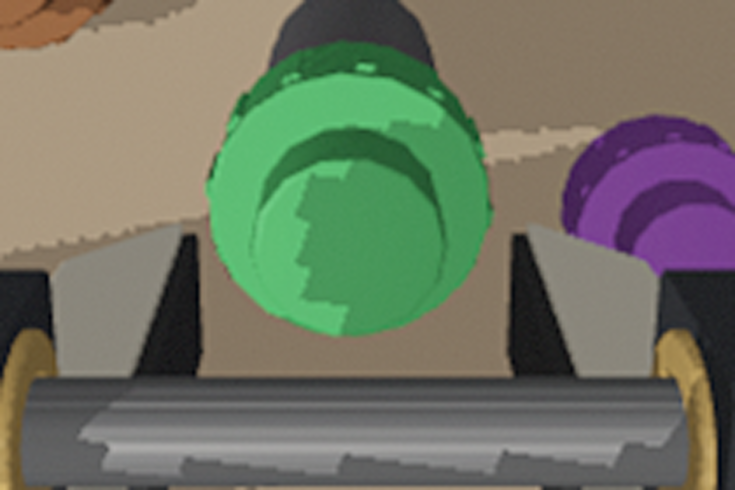

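```bash
python3 - <<'E'
import pickle,numpy as np
from scipy.spatial.transform import Rotation as Ro
p=np.array([.48,-.3595,.1323]);R=Ro.from_euler("xyz",[-1.5719,.0026,-2.8042]).as_matrix()
c=pickle.load(open("wrist_3.pkl","rb"));E=c["extrinsics"]
def pt(u,v,d): return R.T@(E[:3,:3].T@(np.array([(u-c["cx"])/c["fx"]*d,-(v-c["cy"])/c["fy"]*d,-d])-E[:3,3])-p)
o=lambda x,y:(220+x/3.5,210+y/3.5)
for n,(x,y) in dict(Ltop=(195,236),Lbot=(203,350),Rtop=(513,236),Rbot=(508,350)).items():
    u,v=o(x,y); print(n,u,v)
for ya,xa,xb in((236,195,513),(350,203,508)):
    d=c["fx"]*.0483/((xb-xa)/3.5); print(d,pt(*o(xa,ya),d),pt(*o(xb,ya),d))
# hub
d=c["fx"]*.032/(192/3.5); print("hub",d,pt(*o(347,245),d))
E
```

```text
Ltop 275.7142857142857 277.42857142857144
Lbot 278.0 310.0
Rtop 366.57142857142856 277.42857142857144
Rbot 365.1428571428571 310.0
0.17959467398595563 [-4.48692836e-03 -6.32663299e-05 -2.37480277e-02] [-0.00455422 -0.00018995  0.02455176]
0.1872495289427341 [ 0.01585182  0.0019217  -0.02347171] [0.01578453 0.00179501 0.02482808]
hub 0.1970707602744441 [ 0.0038202   0.01563782 -0.00069989]
```

By both cameras the tips are near TCP height, about 0.13, so just above the hub (top at 0.122) and not 25 mm lower. Next I'll descend part way with the force watched and re-check.

Call:
{"fn": "send_rows", "kwargs": {
  "motion": [
    [[-0.001,0.004,-0.001,0],[-0.001,0.008,-0.001,0],[-0.001,0.012,-0.001,0],[-0.001,0.014,-0.001,0],[-0.001,0.014,-0.001,0]]
  ],
  "gripper": 0.5
}}

```text
time: 2.9
tool_pos: [0.4804, -0.3581, 0.1177]
tool_rot: [-1.573, 0.002, -2.804]
contact_force: [-0.2, 0.5, 0.1]
opening: 0.0461
```

```bash
python3 look.py 4 side wrist; python3 - <<'E'
import cv2
i=cv2.imread("pics/side_4.png")[290:430,260:400]; cv2.imwrite("pics/s4c.png",cv2.resize(i,None,fx=4,fy=4,interpolation=2))
i=cv2.imread("pics/wrist_4.png")[210:350,220:430]; cv2.imwrite("pics/w4c.png",cv2.resize(i,None,fx=3.5,fy=3.5,interpolation=2))
E
```

```text
{'time': 2.9, 'tool_pos': array([ 0.4804, -0.3581,  0.1177]), 'tool_rot': array([-1.5727e+00,  2.2000e-03, -2.8042e+00]), 'contact_force': array([-0.2148,  0.466 ,  0.1195]), 'opening': 0.04610883676062682}
```

View pics/s4c.png

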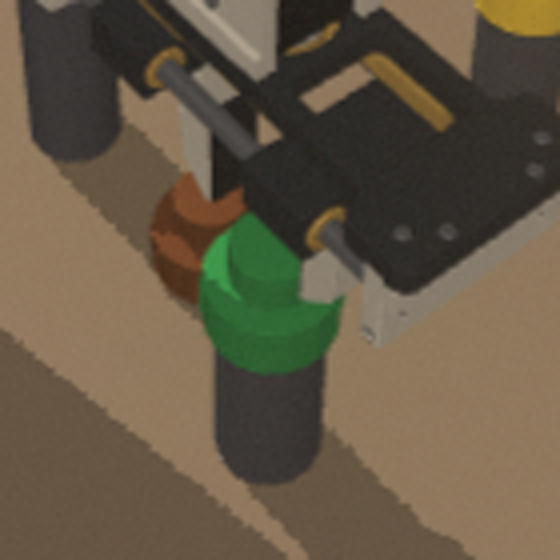

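View pics/w4c.png

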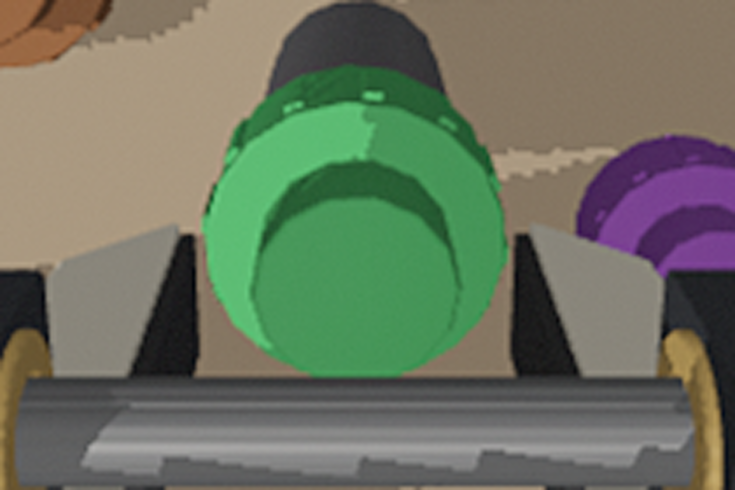

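```bash
python3 - <<'E'
import pickle,numpy as np
from scipy.spatial.transform import Rotation as Ro
p=np.array([.4804,-.3581,.1177]);R=Ro.from_euler("xyz",[-1.5727,.0022,-2.8042]).as_matrix()
c=pickle.load(open("side_4.pkl","rb"));E=c["extrinsics"]
for z in(-.023,-.033,.023,.033):
  for y in(-.01,0,.01,.025):
    r=[]
    for x in(-.0095,.0095):
        q=E[:3,:3]@(p+R@np.array([x,y,z]))+E[:3,3]; u=c["cx"]-c["fx"]*q[0]/q[2]; v=c["cy"]+c["fy"]*q[1]/q[2]
        r.append((round((u-260)*4),round((v-290)*4)))
    print(z,y,r)
E
python3 - <<'E'
import cv2
i=cv2.imread("pics/side_4.png")[290:370,280:380]; cv2.imwrite("pics/s4d.png",cv2.resize(i,None,fx=8,fy=7.5,interpolation=2))
E
```

```text
-0.023 -0.01 [(257, 172), (215, 199)]
-0.023 0 [(257, 190), (215, 216)]
-0.023 0.01 [(257, 207), (215, 234)]
-0.023 0.025 [(256, 233), (215, 260)]
-0.033 -0.01 [(239, 154), (197, 180)]
-0.033 0 [(239, 172), (197, 198)]
-0.033 0.01 [(239, 190), (198, 216)]
-0.033 0.025 [(239, 216), (198, 242)]
0.023 -0.01 [(343, 257), (299, 286)]
0.023 0 [(341, 275), (299, 304)]
0.023 0.01 [(340, 292), (298, 322)]
0.023 0.025 [(339, 318), (297, 347)]
0.033 -0.01 [(362, 277), (319, 307)]
0.033 0 [(361, 294), (318, 324)]
0.033 0.01 [(359, 312), (317, 342)]
0.033 0.025 [(357, 337), (316, 367)]
```

View pics/s4d.png

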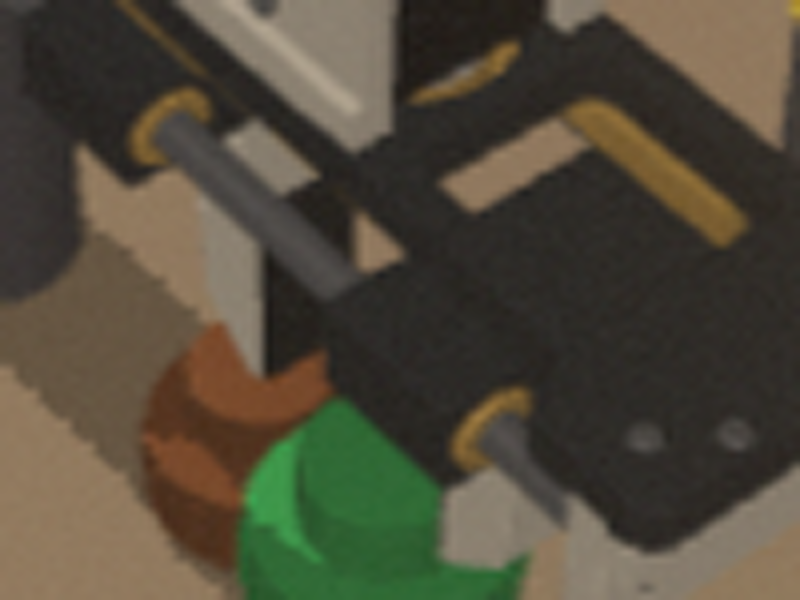

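The side view puts the fingertips about 8 mm *behind* the reported TCP, so they are at z≈0.126, still above the hub. I'll go down another 15 mm slowly, watching the force.

Call:
{"fn": "send_rows", "kwargs": {
  "motion": [
    [[0,0.004,0,0],[0,0.008,0,0],[0,0.012,0,0],[0,0.015,0,0],[0,0.015,0,0]]
  ]
}}

```text
time: 3.5
tool_pos: [0.4804, -0.358, 0.1026]
tool_rot: [-1.573, 0.002, -2.804]
contact_force: [-0.5, 0.4, 0.7]
opening: 0.0457
```

```bash
python3 look.py 5 side wrist; python3 - <<'E'
import cv2
i=cv2.imread("pics/side_5.png")[290:430,260:400]; cv2.imwrite("pics/s5c.png",cv2.resize(i,None,fx=4,fy=4,interpolation=2))
i=cv2.imread("pics/wrist_5.png")[210:350,220:430]; cv2.imwrite("pics/w5c.png",cv2.resize(i,None,fx=3.5,fy=3.5,interpolation=2))
E
```

```text
{'time': 3.5, 'tool_pos': array([ 0.4804, -0.358 ,  0.1026]), 'tool_rot': array([-1.5730e+00,  2.1000e-03, -2.8042e+00]), 'contact_force': array([-0.5332,  0.4292,  0.7189]), 'opening': 0.04565862505775476}
```

View pics/s5c.png

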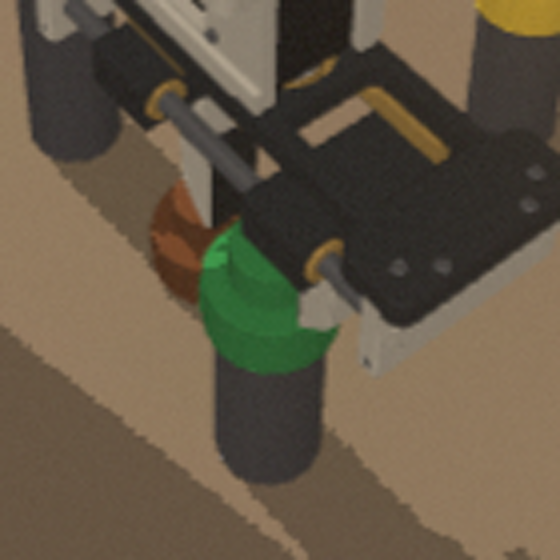

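View pics/w5c.png

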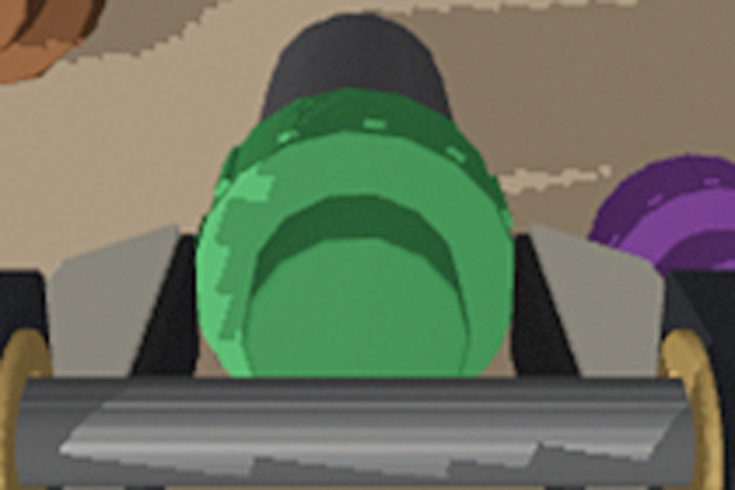

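No contact yet, and the hub is now between the tips. I'll go down 4 mm more and then close.

Call:
{"fn": "send_rows", "kwargs": {
  "motion": [
    [[0,0.002,0,0],[0,0.004,0,0],[0,0.004,0,0]]
  ]
}}

```text
time: 3.9
tool_pos: [0.4806, -0.3581, 0.0989]
tool_rot: [-1.573, 0.002, -2.804]
contact_force: [-0.2, 0.3, -0.2]
opening: 0.0458
```

Call:
{"fn": "send_rows", "kwargs": {
  "motion": [
    [[0,0,0,0],[0,0,0,0],[0,0,0,0],[0,0,0,0],[0,0,0,0],[0,0,0,0]]
  ],
  "gripper": 0,
  "grip_force": 30
}}

```text
time: 4.5
tool_pos: [0.4806, -0.3582, 0.0989]
tool_rot: [-1.572, 0.002, -2.804]
contact_force: [0.2, 0.4, 0.2]
opening: 0.031
```

```bash
python3 look.py 6 side wrist; python3 - <<'E'
import cv2
i=cv2.imread("pics/side_6.png")[290:430,260:400]; cv2.imwrite("pics/s6c.png",cv2.resize(i,None,fx=4,fy=4,interpolation=2))
i=cv2.imread("pics/wrist_6.png")[210:350,220:430]; cv2.imwrite("pics/w6c.png",cv2.resize(i,None,fx=3.5,fy=3.5,interpolation=2))
E
```

```text
{'time': 4.5, 'tool_pos': array([ 0.4806, -0.3582,  0.0989]), 'tool_rot': array([-1.5725e+00,  2.4000e-03, -2.8043e+00]), 'contact_force': array([0.2302, 0.4306, 0.2324]), 'opening': 0.03102966358132026}
```

View pics/s6c.png

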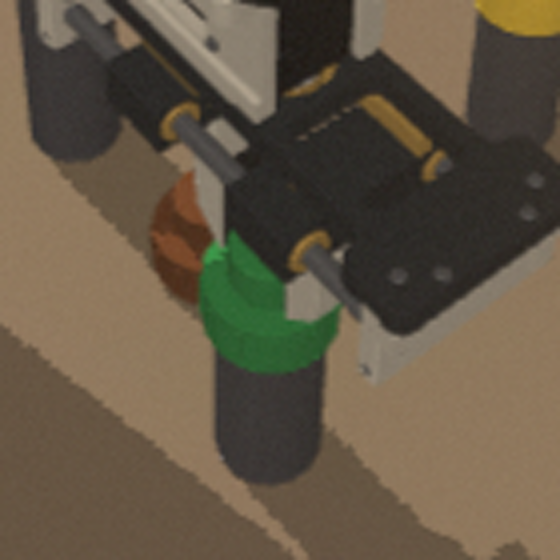

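View pics/w6c.png

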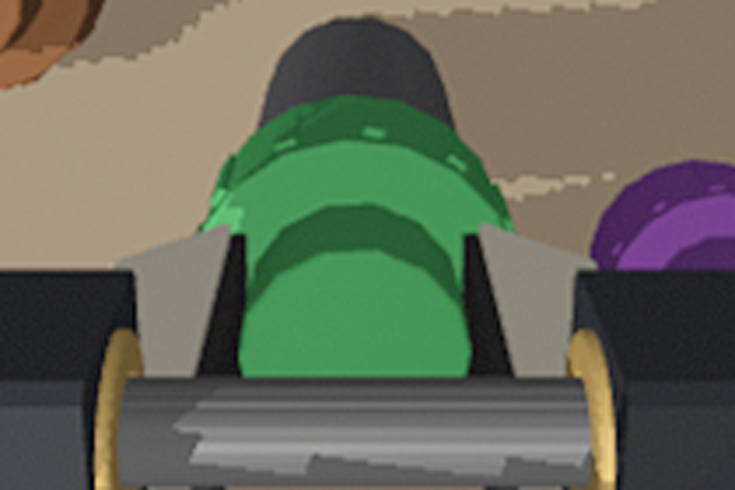

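The hub is gripped (opening 31 mm) and the pipe hasn't moved. I'll lift straight up.

Call:
{"fn": "send_rows", "kwargs": {
  "motion": [
    [[0,-0.004,0,0],[0,-0.01,0,0],[0,-0.016,0,0],[0,-0.022,0,0],[0,-0.03,0,0],[0,-0.04,0,0],[0,-0.05,0,0],[0,-0.06,0,0]]
  ]
}}

```text
time: 5.4
tool_pos: [0.4806, -0.3584, 0.1601]
tool_rot: [-1.572, 0.003, -2.804]
contact_force: [0.5, 0.8, -0.0]
opening: 0.0308
```

```bash
python3 look.py 7 side
```

```text
{'time': 5.4, 'tool_pos': array([ 0.4806, -0.3584,  0.1601]), 'tool_rot': array([-1.5719e+00,  2.6000e-03, -2.8042e+00]), 'contact_force': array([ 0.4658,  0.7776, -0.0482]), 'opening': 0.030801768498151406}
```

View pics/side_7.png

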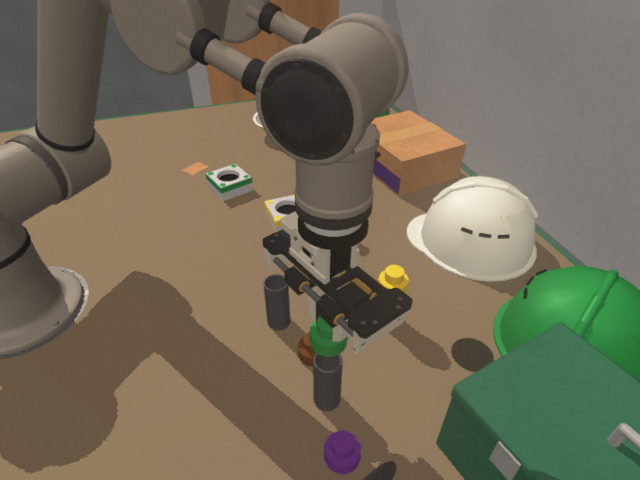

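The pipe stands in place at (328,382) and the cap is off, held level at (328,338). Now I'll raise it a bit more and carry it to the holder.

Call:
{"fn": "send_rows", "kwargs": {
  "motion": [
    [[0,-0.025,0,0],[-0.01,-0.028,-0.035,0],[-0.022,-0.028,-0.075,0],[-0.035,-0.028,-0.12,0],[-0.049,-0.028,-0.167,0],[-0.063,-0.028,-0.214,0],[-0.077,-0.028,-0.261,0],[-0.091,-0.028,-0.308,0]]
  ]
}}

```text
time: 6.25
tool_pos: [0.4646, -0.0364, 0.1902]
tool_rot: [-1.569, 0.005, -2.805]
contact_force: [1.0, 0.8, 0.2]
opening: 0.0312
```

```bash
python3 - <<'E'
from cell import sensors
import numpy as np
from scipy.spatial.transform import Rotation as Ro
o=sensors.observe(); R=Ro.from_euler("xyz",o["tool_rot"]).as_matrix()
print(o["qpos"].round(3),o["tool_rot"],R.T@(np.array([.4456,.291,o["tool_pos"][2]])-o["tool_pos"]))
E
```

```text
[-2.440e-01  2.590e-01  1.728e+00  1.000e-03  1.150e+00  9.900e-01] [-1.56895112  0.00467859 -2.8045923 ] [-9.02949714e-02 -1.59337659e-04 -3.15299253e-01]
```

Call:
{"fn": "send_rows", "kwargs": {
  "motion": [
    [[-0.014,0,-0.047,0],[-0.028,0,-0.094,0],[-0.042,0,-0.141,0],[-0.056,0,-0.188,0],[-0.07,0,-0.235,0],[-0.081,0,-0.28,0],[-0.089,0,-0.307,0],[-0.09,0,-0.315,0]]
  ]
}}

```text
time: 7.05
tool_pos: [0.4449, 0.2933, 0.1901]
tool_rot: [-1.569, 0.005, -2.801]
contact_force: [-0.0, -0.1, 0.2]
opening: 0.0311
```

Call:
{"fn": "send_rows", "kwargs": {
  "motion": [
    [[0,0,0,0],[0,0,0,0]]
  ]
}}

```text
time: 7.25
tool_pos: [0.4449, 0.2925, 0.1901]
tool_rot: [-1.569, 0.005, -2.801]
contact_force: [0.3, -0.6, 0.2]
opening: 0.0313
```

```bash
python3 look.py 8 side top wrist; python3 - <<'E'
import cv2
i=cv2.imread("pics/side_8.png")[70:220,150:310]; cv2.imwrite("pics/s8c.png",cv2.resize(i,None,fx=4,fy=4,interpolation=2))
E
```

```text
{'time': 7.25, 'tool_pos': array([0.4449, 0.2925, 0.1901]), 'tool_rot': array([-1.5691,  0.0049, -2.8013]), 'contact_force': array([ 0.3324, -0.5804,  0.2074]), 'opening': 0.03132179086289169}
```

View pics/s8c.png

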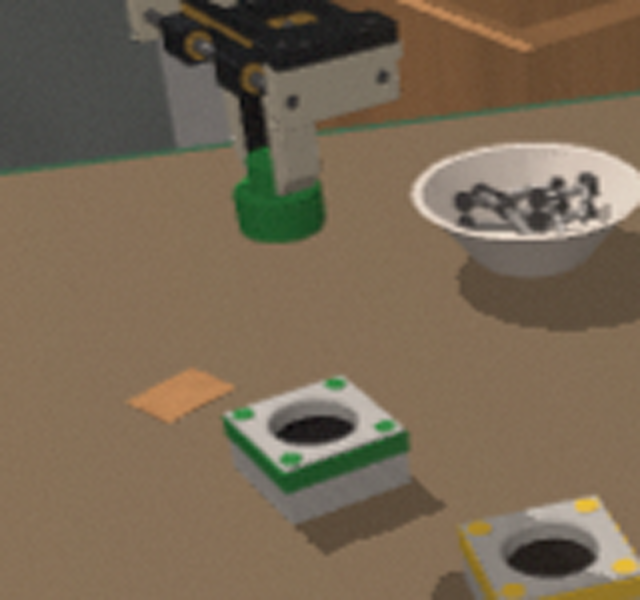

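View pics/top_8.png

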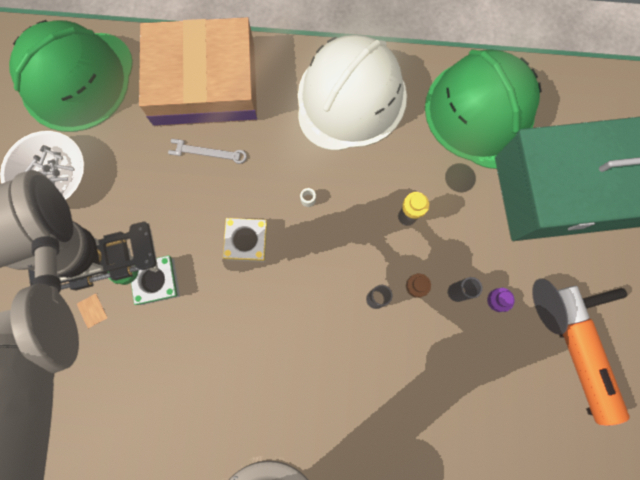

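View pics/wrist_8.png

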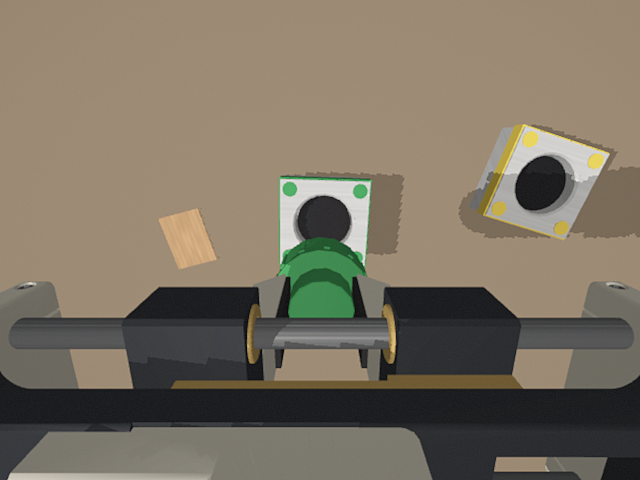

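```bash
python3 - <<'E'
import cv2
i=cv2.imread("pics/side_8.png")[100:140,195:245]; cv2.imwrite("pics/s8d.png",cv2.resize(i,None,fx=14,fy=14,interpolation=2))
i=cv2.imread("pics/wrist_8.png")[170:330,260:390]; cv2.imwrite("pics/w8c.png",cv2.resize(i,None,fx=3.7,fy=3.7,interpolation=2))
E
```

```text
(no output)
```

View pics/s8d.png

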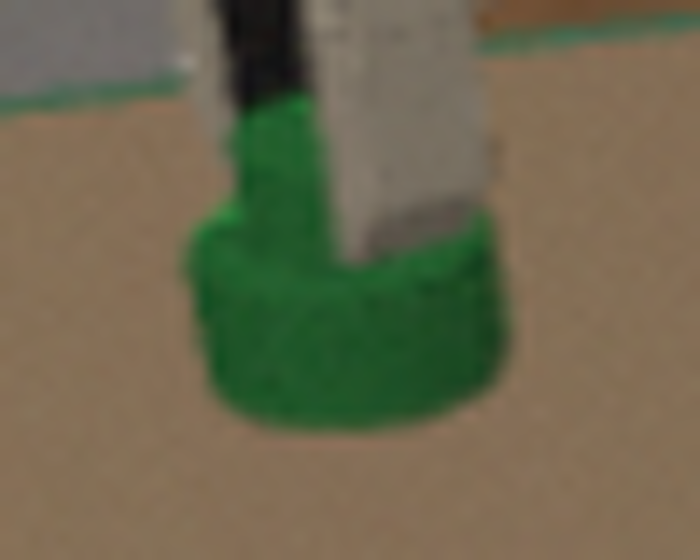

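View pics/w8c.png

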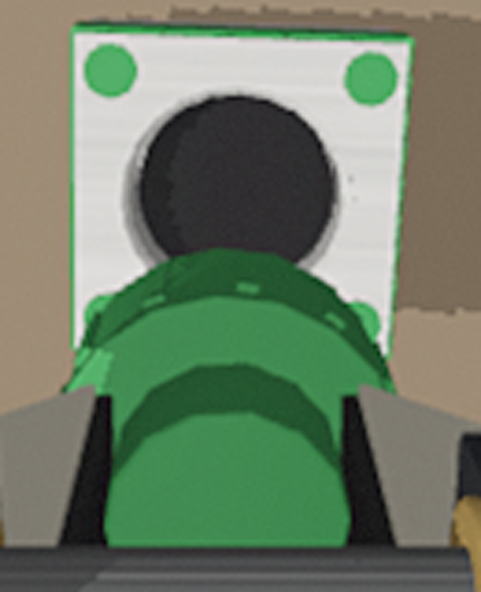

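```bash
cat > fit.py <<'E'
import pickle,numpy as np
from scipy.optimize import least_squares
from scipy.spatial.transform import Rotation as Ro
th=np.linspace(0,2*np.pi,721)
def proj(c,P):
    E=c["extrinsics"];q=P@E[:3,:3].T+E[:3,3]
    return np.c_[c["cx"]-c["fx"]*q[:,0]/q[:,2],c["cy"]+c["fy"]*q[:,1]/q[:,2]]
def circ(c,p,h,r):
    return proj(c,np.c_[p[0]+r*np.cos(th),p[1]+r*np.sin(th),np.full(th.shape,p[2]+h)])
E
python3 - <<'E'
from fit import *
s=pickle.load(open("side_8.pkl","rb"));w=pickle.load(open("wrist_8.pkl","rb"))
fs=lambda x,y:(195+(x+.5)/14-.5,100+(y+.5)/14-.5)
fw=lambda x,y:(260+(x+.5)/3.7-.5,170+(y+.5)/3.7-.5)
def rs(p):
    b=circ(s,p,0,.025);t=circ(s,p,.024,.025)
    return [b[:,0].max()-fs(508,0)[0],b[:,1].max()-fs(0,430)[1],t[:,0].min()-fs(188,0)[0],t[:,0].max()-fs(497,0)[0],b[:,0].min()-fs(208,0)[0]]
def rw(p):
    h=circ(w,p,.042,.016);t=circ(w,p,.024,.025);b=circ(w,p,0,.025)
    return [h[:,0].min()-fw(105,0)[0],h[:,0].max()-fw(350,0)[0],h[:,1].min()-fw(0,412)[1],t[:,1].min()-fw(0,296)[1],b[:,1].min()-fw(0,247)[1]]
p0=[.443,.29,.171]
for n,f in (("side",rs),("wrist",rw),("both",lambda p:rs(p)+rw(p))):
    r=least_squares(f,p0);print(n,r.x.round(4),np.round(r.fun,2))
    r=least_squares(lambda q:f([q[0],q[1],.171]),p0[:2]);print(n,"z fixed",r.x.round(4),np.round(r.fun,2))
def rh(q):
    p=[q[0],q[1],.04]; c=circ(w,p,0,.028); 
    return [c[:,0].min()-fw(124,0)[0],c[:,0].max()-fw(337,0)[0],c[:,1].min()-fw(0,95)[1]]
r=least_squares(rh,[.443,.29]);print("pocket wrist",r.x.round(4),r.fun.round(2))
E
```

```text
side [0.4424 0.2901 0.1741] [ 0.24 -0.   -0.08 -0.26  0.1 ]
side z fixed [0.4431 0.2967] [ 0.16  0.01 -0.   -0.32  0.17]
wrist [0.4415 0.2905 0.1696] [-0.38  0.38 -0.63  0.24  0.51]
wrist z fixed [0.442  0.2907] [-0.68  0.68 -0.42  0.17  0.35]
both [0.4423 0.2908 0.172 ] [ 0.22  0.74 -0.06 -0.27  0.12 -0.92  0.87 -0.29  0.11  0.23]
both z fixed [0.442  0.2907] [ 0.15  1.16 -0.12 -0.34  0.06 -0.71  0.65 -0.46  0.13  0.32]
pocket wrist [0.4427 0.2892] [-0.22  0.22  0.01]
```

Cap fit is (0.442,0.2907) and the pocket is about (0.443,0.290), so they line up to 1 mm against 3 mm of clearance. I'll descend to just above the block.

Call:
{"fn": "send_rows", "kwargs": {
  "motion": [
    [[-0.0005,0.025,0.001,0],[-0.0005,0.055,0.001,0],[-0.0005,0.085,0.001,0],[-0.0005,0.105,0.001,0],[-0.0005,0.118,0.001,0],[-0.0005,0.122,0.001,0],[-0.0005,0.122,0.001,0]]
  ]
}}

```text
time: 8.1
tool_pos: [0.4469, 0.2906, 0.0681]
tool_rot: [-1.569, 0.005, -2.804]
contact_force: [-0.0, 0.7, 0.4]
opening: 0.0311
```

```bash
python3 look.py 9 side wrist; python3 - <<'E'
import cv2
i=cv2.imread("pics/side_9.png")[130:220,180:300]; cv2.imwrite("pics/s9c.png",cv2.resize(i,None,fx=6,fy=6,interpolation=2))
i=cv2.imread("pics/wrist_9.png")[170:330,240:400]; cv2.imwrite("pics/w9c.png",cv2.resize(i,None,fx=3.7,fy=3.7,interpolation=2))
E
```

```text
{'time': 8.1, 'tool_pos': array([0.4469, 0.2906, 0.0681]), 'tool_rot': array([-1.5691,  0.0045, -2.8041]), 'contact_force': array([-0.0486,  0.7358,  0.3693]), 'opening': 0.031091554057211507}
```

View pics/s9c.png

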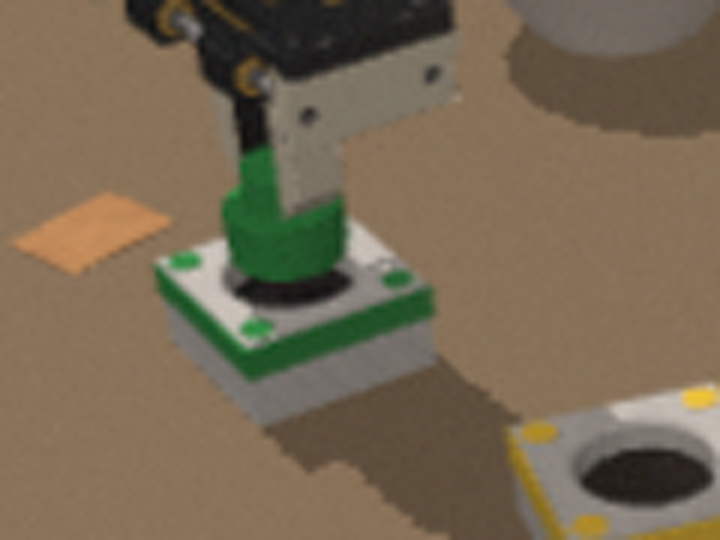

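View pics/w9c.png

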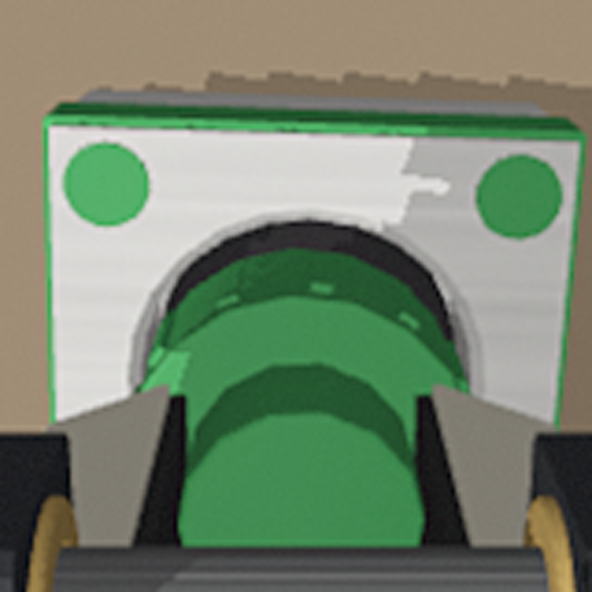

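```bash
python3 - <<'E'
from fit import *
s=pickle.load(open("side_9.pkl","rb"));w=pickle.load(open("wrist_9.pkl","rb"))
fs=lambda x,y:(180+(x+.5)/6-.5,130+(y+.5)/6-.5)
fw=lambda x,y:(240+(x+.5)/3.7-.5,170+(y+.5)/3.7-.5)
def rs(p):
    b=circ(s,p,0,.025);t=circ(s,p,.024,.025)
    return [b[:,0].max()-fs(345,0)[0],b[:,1].max()-fs(0,280)[1],t[:,0].min()-fs(222,0)[0],t[:,0].max()-fs(346,0)[0],b[:,0].min()-fs(229,0)[0]]
def rw(p):
    h=circ(w,p,.042,.016);t=circ(w,p,.024,.025);b=circ(w,p,0,.025)
    return [h[:,0].min()-fw(180,0)[0],h[:,0].max()-fw(425,0)[0],h[:,1].min()-fw(0,412)[1],t[:,1].min()-fw(0,296)[1],b[:,1].min()-fw(0,250)[1]]
for z in(.049,.052):
  for n,f in (("side",rs),("wrist",rw)):
    r=least_squares(lambda q:f([q[0],q[1],z]),[.443,.29]);print(n,z,r.x.round(4),np.round(r.fun,2))
def rh(q):
    c=circ(w,[q[0],q[1],.04],0,.028) 
    return [c[:,0].min()-fw(133,0)[0],c[:,0].max()-fw(483,0)[0],c[:,1].min()-fw(0,219)[1]]
def rh2(q):
    c=circ(s,[q[0],q[1],.04],0,.028) 
    return [c[:,0].min()-fs(223,0)[0],c[:,0].max()-fs(354,0)[0],c[:,1].max()-fs(0,307)[1]]
for f in(rh,rh2):
  r=least_squares(f,[.443,.29]);print("pocket",r.x.round(4),r.fun.round(2))
E
```

```text
side 0.049 [0.4447 0.294 ] [ 0.67 -0.01 -0.14 -0.59  0.07]
wrist 0.049 [0.4437 0.2893] [-0.55  0.55 -0.26  0.45 -0.15]
side 0.052 [0.4442 0.2889] [ 0.73 -0.01 -0.19 -0.54  0.02]
wrist 0.052 [0.4447 0.2897] [-1.23  1.23  0.21  0.3  -0.49]
pocket [0.4438 0.288 ] [ 2.17 -2.17 -0.16]
pocket [0.4427 0.2909] [-0.22  0.22 -0.02]
```

Aligned to about 1 mm. I'll shift about 1 mm and lower into the pocket, watching the force.

Call:
{"fn": "send_rows", "kwargs": {
  "motion": [
    [[0.001,0.003,0,0],[0.001,0.007,0,0],[0.001,0.011,0,0],[0.001,0.015,0,0],[0.001,0.018,0,0],[0.001,0.018,0,0]]
  ]
}}

```text
time: 8.8
tool_pos: [0.4462, 0.2907, 0.0504]
tool_rot: [-1.569, 0.006, -2.804]
contact_force: [0.3, -0.3, -0.2]
opening: 0.031
```

```bash
python3 look.py 10 side; python3 - <<'E'
import cv2
i=cv2.imread("pics/side_10.png")[130:220,180:300]; cv2.imwrite("pics/s10c.png",cv2.resize(i,None,fx=6,fy=6,interpolation=2))
E
```

```text
{'time': 8.8, 'tool_pos': array([0.4462, 0.2907, 0.0504]), 'tool_rot': array([-1.5692,  0.0055, -2.8035]), 'contact_force': array([ 0.258 , -0.2533, -0.2218]), 'opening': 0.031024542418519936}
```

View pics/s10c.png

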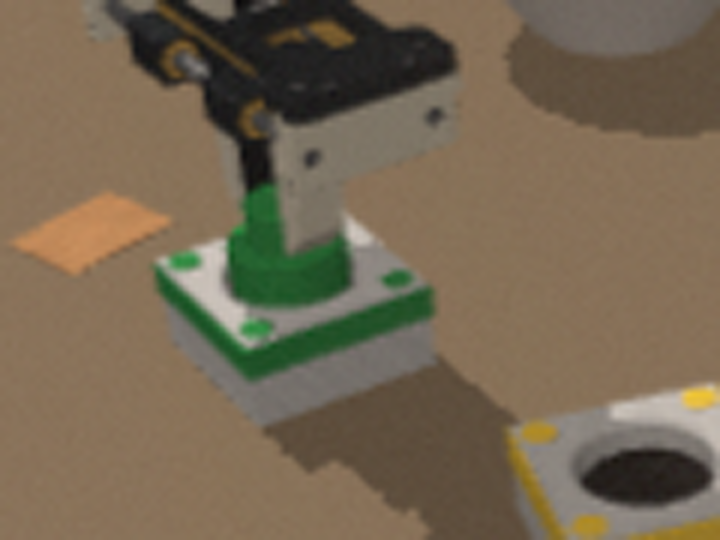

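The cap has entered the pocket with no force. I'll tighten the grip and press in small steps.

Call:
{"fn": "send_rows", "kwargs": {
  "motion": [
    [[0,0,0,0],[0,0.002,0,0],[0,0.004,0,0],[0,0.006,0,0],[0,0.006,0,0]]
  ],
  "gripper": 0,
  "grip_force": 50
}}

```text
time: 9.35
tool_pos: [0.4466, 0.2909, 0.0451]
tool_rot: [-1.569, 0.007, -2.804]
contact_force: [1.0, 0.3, 3.7]
opening: 0.0307
```

Call:
{"fn": "send_rows", "kwargs": {
  "motion": [
    [[0,0.002,0,0],[0,0.004,0,0],[0,0.004,0,0]]
  ]
}}

```text
time: 9.65
tool_pos: [0.4467, 0.2909, 0.0415]
tool_rot: [-1.569, 0.007, -2.803]
contact_force: [-1.6, -1.2, 5.4]
opening: 0.0304
```

Call:
{"fn": "send_rows", "kwargs": {
  "motion": [
    [[0,0.0015,0,0],[0,0.003,0,0],[0,0.003,0,0]]
  ]
}}

```text
time: 9.95
tool_pos: [0.4467, 0.2909, 0.039]
tool_rot: [-1.569, 0.007, -2.804]
contact_force: [-1.9, -0.5, 5.3]
opening: 0.0309
```

Call:
{"fn": "send_rows", "kwargs": {
  "motion": [
    [[0,0.0015,0,0],[0,0.003,0,0],[0,0.003,0,0]]
  ]
}}

```text
time: 10.25
tool_pos: [0.447, 0.2911, 0.0386]
tool_rot: [-1.569, 0.009, -2.803]
contact_force: [-6.1, -3.8, 24.4]
opening: 0.0308
```

```bash
python3 look.py 11 side wrist; python3 - <<'E'
import cv2
i=cv2.imread("pics/side_11.png")[130:220,180:300]; cv2.imwrite("pics/s11c.png",cv2.resize(i,None,fx=6,fy=6,interpolation=2))
i=cv2.imread("pics/wrist_11.png")[170:330,240:400]; cv2.imwrite("pics/w11c.png",cv2.resize(i,None,fx=3.7,fy=3.7,interpolation=2))
E
```

```text
{'time': 10.25, 'tool_pos': array([0.447 , 0.2911, 0.0386]), 'tool_rot': array([-1.5694,  0.009 , -2.8033]), 'contact_force': array([-6.1484, -3.8221, 24.4204]), 'opening': 0.030813045249295932}
```

View pics/s11c.png

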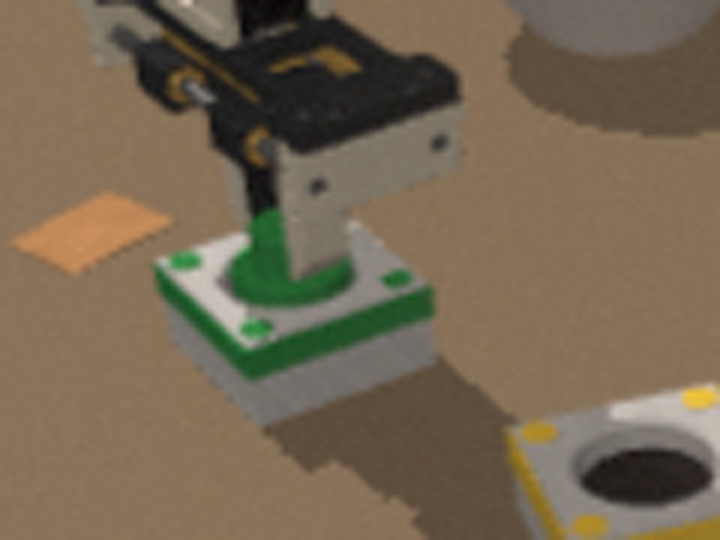

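View pics/w11c.png

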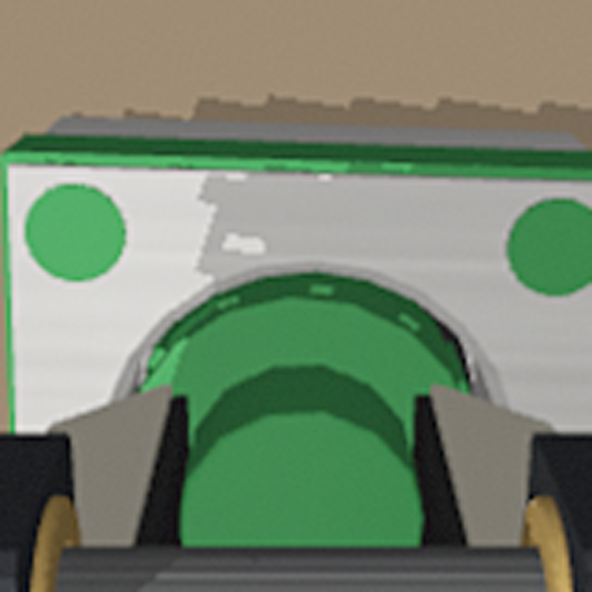

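The force jumped to 24 N with no more travel at TCP z=0.0386 (home predicted at 0.039), so the stop is reached and the cap hasn't slipped. I'll release and retreat upward.

Call:
{"fn": "send_rows", "kwargs": {
  "motion": [
    [[0,0,0,0],[0,0,0,0]]
  ]
}}

```text
time: 10.55
tool_pos: [0.4473, 0.2912, 0.0389]
tool_rot: [-1.57, 0.01, -2.803]
contact_force: [1.8, 0.8, 2.0]
opening: 0.0308
```

Call:
{"fn": "send_rows", "kwargs": {
  "motion": [
    [[0,0,0,0],[0,0,0,0],[0,0,0,0],[0,0,0,0],[0,0,0,0],[0,0,0,0]]
  ],
  "gripper": 0.65
}}

```text
time: 11.15
tool_pos: [0.4472, 0.2912, 0.0389]
tool_rot: [-1.57, 0.01, -2.803]
contact_force: [-0.2, 0.1, 0.3]
opening: 0.0595
```

Call:
{"fn": "send_rows", "kwargs": {
  "motion": [
    [[0,-0.005,0,0],[0,-0.015,0,0],[0,-0.03,0,0],[0,-0.06,0,0],[0,-0.1,0,0],[0,-0.14,0,0],[0,-0.14,0,0]]
  ]
}}

```text
time: 11.85
tool_pos: [0.4487, 0.2923, 0.1855]
tool_rot: [-1.571, 0.022, -2.803]
contact_force: [-0.8, -0.9, -0.1]
opening: 0.0598
```

```bash
python3 look.py 12 side wrist; python3 - <<'E'
import cv2
i=cv2.imread("pics/side_12.png")[130:220,180:300]; cv2.imwrite("pics/s12c.png",cv2.resize(i,None,fx=6,fy=6,interpolation=2))
E
```

```text
{'time': 11.85, 'tool_pos': array([0.4487, 0.2923, 0.1855]), 'tool_rot': array([-1.5707,  0.022 , -2.8032]), 'contact_force': array([-0.77  , -0.9276, -0.0689]), 'opening': 0.05981578649896008}
```

View pics/s12c.png

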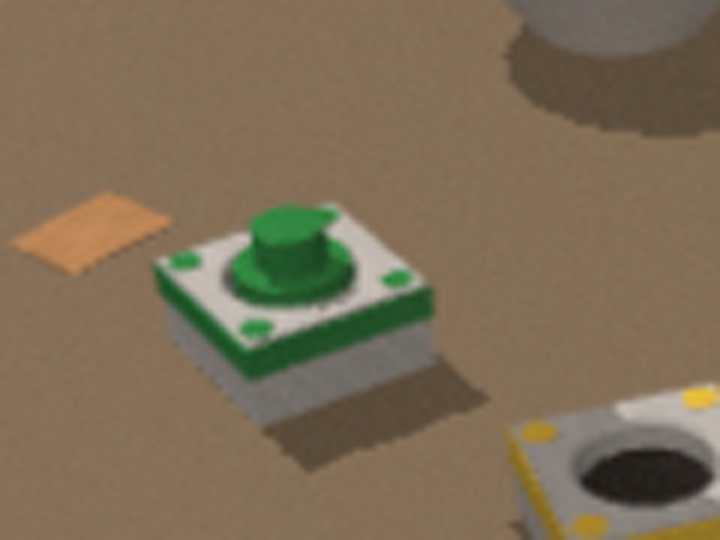

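View pics/wrist_12.png

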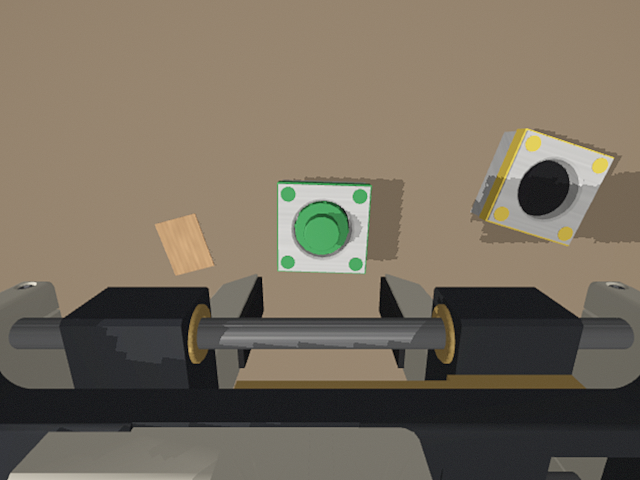

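```bash
python3 - <<'E'
import cv2
i=cv2.imread("pics/side_12.png")[158:186,212:246]; cv2.imwrite("pics/s12d.png",cv2.resize(i,None,fx=20,fy=20,interpolation=2))
i=cv2.imread("pics/wrist_12.png")[170:280,260:385]; cv2.imwrite("pics/w12c.png",cv2.resize(i,None,fx=5,fy=5,interpolation=2))
from fit import *
s=pickle.load(open("side_12.pkl","rb"));w=pickle.load(open("wrist_12.pkl","rb"))
for z in(.02,.024,.028):
  for c,o,k in((s,(212,158),20),(w,(260,170),5)):
    out=[]
    for h,r in((.042,.016),(.024,.025)):
      q=(circ(c,[.444,.290,z],h,r)-o)*k; out.append([q[:,0].min().round(),q[:,0].max().round(),q[:,1].min().round(),q[:,1].max().round()])
    print(z,out)
E
```

```text
0.02 [[np.float64(174.0), np.float64(432.0), np.float64(125.0), np.float64(253.0)], [np.float64(121.0), np.float64(520.0), np.float64(213.0), np.float64(416.0)]]
0.02 [[np.float64(213.0), np.float64(394.0), np.float64(233.0), np.float64(408.0)], [np.float64(169.0), np.float64(437.0), np.float64(164.0), np.float64(424.0)]]
0.024 [[np.float64(169.0), np.float64(428.0), np.float64(97.0), np.float64(225.0)], [np.float64(117.0), np.float64(516.0), np.float64(186.0), np.float64(388.0)]]
0.024 [[np.float64(212.0), np.float64(395.0), np.float64(238.0), np.float64(415.0)], [np.float64(168.0), np.float64(439.0), np.float64(168.0), np.float64(431.0)]]
0.028 [[np.float64(165.0), np.float64(424.0), np.float64(69.0), np.float64(196.0)], [np.float64(112.0), np.float64(513.0), np.float64(158.0), np.float64(361.0)]]
0.028 [[np.float64(211.0), np.float64(397.0), np.float64(242.0), np.float64(422.0)], [np.float64(166.0), np.float64(441.0), np.float64(172.0), np.float64(438.0)]]
```

View pics/s12d.png

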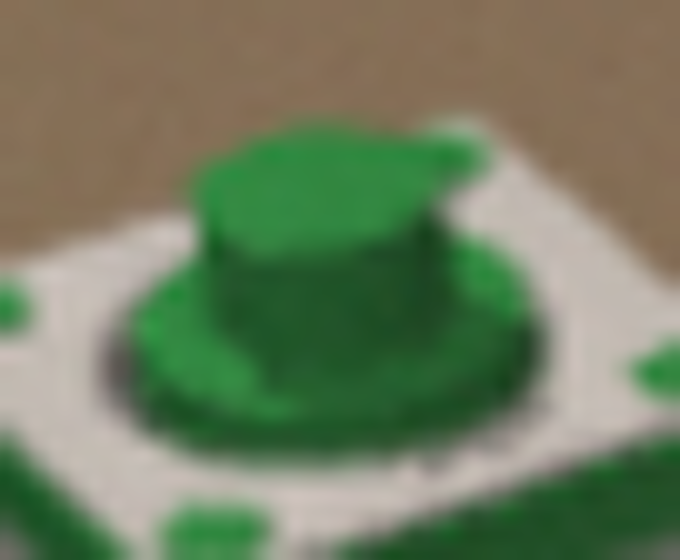

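View pics/w12c.png

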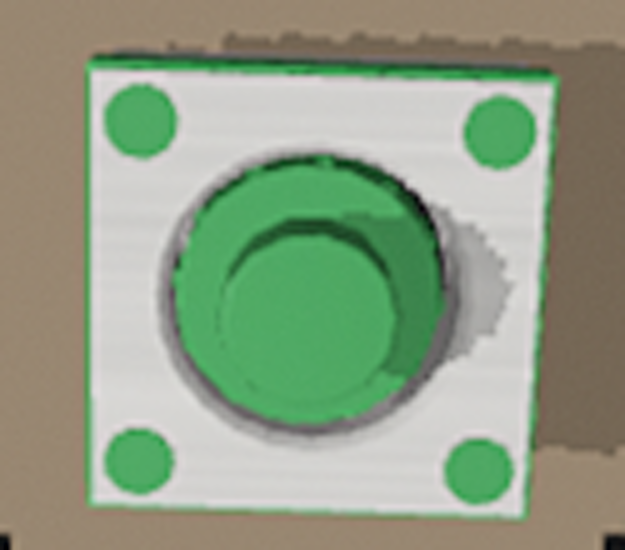

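The hub top spans rows 122–258 in the crop. The home prediction is 125–253, and 4 mm short would be 97–225, so the cap is home, upright and centred. One last scene check, then I'll hand in.

View pics/side_12.png

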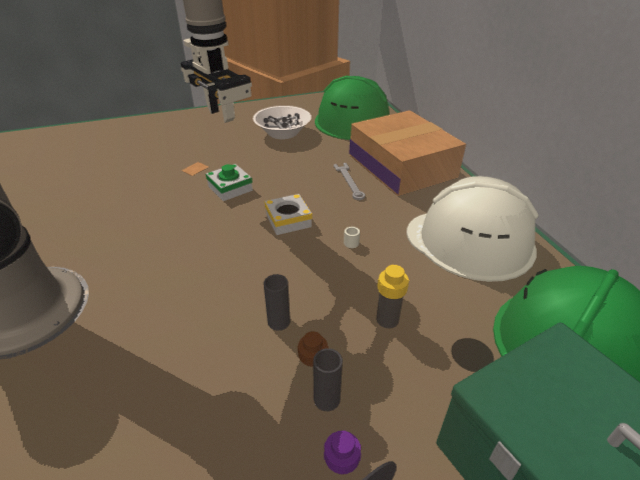

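The picture shows all three pipes standing where they were, with the green one open at (328,380). The yellow cap is untouched at (394,280), and the green cap sits in the green holder at (229,173).

```bash
python3 -c "
from cell import hand_in; print(hand_in())"
```

```text
the job is handed in; nothing more can be done
None
```

The green cap is off its pipe and sits in the green-trimmed holder, pressed down to the stop. I handed the job in at about 12 s on the robot's clock, with the arm clear of everything.

- **Lift:** I gripped the cap by its hub and lifted it straight off. The green pipe still stands in place.
- **Press:** The pad slid at about 5 N. At tool height 0.0386 m (0.039 m predicted for home) the force jumped to about 24 N and travel stopped. The highest force I read was about 25 N.
- **Last checks:** In the side picture the hub top spans rows 122–258 of the crop. That fits fully home (125–253) and not 4 mm short (97–225). The other two pipes and the yellow cap look unmoved.
- **What disagreed:** In both pictures the fingertips stood about 8 mm behind the reported TCP, not 25 mm ahead as described. I set the grasp height from the pictures instead.

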